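# Tip the drained tube rack onto its feet and push it home

## Task

The tube rack has been left standing on its end on the draining board. Push it over onto its feet, so that its holes face up, then push it along the board until its leading end sits flush against the raised stop; only push it, never pick it up. Leave the beaker, the bottle and the jar where they stand.

Things in the scene. Friction and masses are not known exactly. Their poses are not given: they have to be found in the camera images.
- rack: Empty blue tube rack, 0.25 kg, 160 mm long, 80 wide, 70 high on its feet: two solid end plates (80 x 70 x 5; their edges are the feet), 5 x 3 grids of square holes, a closed bottom. Starts upright on one end plate. Origin: centre of that plate's outer face (trailing end once tipped). z along the length (up at first), y across the width, x from holed side to feet (down once tipped).
- rack_lead (a point): Centre of the outer face of the rack's other end plate, 160 mm from the origin: uppermost at the start, the leading end once tipped. Axes as the rack's. Pushed high on the holed side, the rack turns about its feet edge on the board and past 20 to 24 degrees falls onto its feet by itself, 20 to 70 mm short of the stop.
- rack_mid (a point): Centre of the rack's outer box: 80 mm from either end, 35 mm from the holed side (at -x) and from the feet edge (at +x, which roughly faces the stop at the start). Axes as the rack's. On its feet the rack slides along the board at a push of a few newtons; if it lies askew, one corner may catch on the stop before the end is flush, so square it up by a push on its side near an end.
- board: Fixed grey draining board on the bench, 360 mm long (x) by 240 mm wide (y), top 12 mm above the bench, flat (the grooves are only marks), no side walls. Origin: centre of its underside. Its x axis points to the raised stop at its far end: a bar 16 mm thick across the full width, 30 mm above the board.
- stop_face (a point): Middle of the stop's inner face (the one that the rack is pushed against), at the height of the board's top, 150 mm from the board's origin. Axes as the board's: its x axis points into the stop.
- beaker: Empty glass beaker, 68 mm across, 90 mm high, loose on the bench beside the board. Origin: centre of its underside.
- bottle: Glass bottle with a blue cap, 64 mm across, 140 mm high, loose on the bench beside the board. Origin: centre of its underside.
- jar: Amber glass jar with a white cap, 60 mm across, 75 mm high, loose on the bench beside the board. Origin: centre of its underside.
There are look-alikes about, which are no part of the job. Leave any pink look-alike of the rack alone.

How it is judged:
On the way, in this order (a step that is already met when the one before it is completed fails the run):
1. the rack is down on its feet, holes up (angle between rack's own x axis and vertical above 3.07 rad and angular speed of rack below 0.3 rad/s), for 0.2 s.
2. the rack's leading end is flush against the stop (angle between rack's own x axis and vertical above 3.07 rad and x of rack_lead in the frame of stop_face above -0.005 m and angle between the z axis of rack and the x axis of board, either way round below 0.06 rad), for 0.2 s.
At the end, for the whole second after the job is handed in: The rack stands on its feet on the board, holes up (within 4 degrees), at rest, the middle of its leading end within 5 mm of the stop's inner face and its length square to the stop within 0.06 rad (3.4 degrees), its middle within 90 mm of the board's middle line (all of step 2 and y of rack_mid in the frame of board between -0.09 and 0.09 m and z of rack_mid in the frame of board below 0.053 m and x of rack_lead in the frame of stop_face below 0.004 m and linear speed of rack below 0.01 m/s); the robot touches nothing.
It fails at once if the rack is lifted: its middle over 122 mm above the bench, or over 72 mm while it is flat within 9 degrees (height (world z) of rack_mid above 0.122 m or (angle between rack's own x axis and vertical above 2.99 rad and height (world z) of rack_mid above 0.072 m)).
It fails at once if the beaker is moved by more than 25 mm or tipped over (distance of beaker from where it was at the start of the episode above 0.025 m or angle between beaker's own z axis and vertical above 0.5 rad).
It fails at once if the bottle is moved by more than 25 mm or tipped over (distance of bottle from where it was at the start of the episode above 0.025 m or angle between bottle's own z axis and vertical above 0.5 rad).
It fails at once if the jar is moved by more than 25 mm or tipped over (distance of jar from where it was at the start of the episode above 0.025 m or angle between jar's own z axis and vertical above 0.5 rad).
It also fails if it takes over 72 s, if anything falls off the work surface, if the arm or the gripper's body presses on something with over 40 N, if the wrist force passes 120 N, or if a joint passes its speed limit or range.

## Robot

A 6-joint arm with a two-finger parallel gripper is mounted at the origin on the work surface. World frame = base frame: x ahead of the robot, y to its left, z up, the work surface at z = 0. Lengths are in m, angles in rad, forces in N, time in s.
With the tool pointing down it reaches from about 0.3 to 0.775 m from the base axis. Payload 14.6 kg.
Tool frame: the origin (TCP) lies at the very end of the fingers, on their centre line; the grasp point (between the pads) lies 19 mm behind it; x points along the fingers, z is the direction in which the jaws open and shut, and the axes are right-handed (so a half turn about x gives the same grasp; the last joint's range is limited). The gripper opens to 94 mm and grips with 3 to 60 N. Pads are 16 mm wide; open, the fingers measure 119 mm over their backs; the gripper's body (75 mm by 177 mm) begins 78 mm behind the grasp point.
Start: joints at [-1.397, 0.3, 1.521, -0, 1.321, -0.067], TCP at [0.131, -0.534, 0.205] pointing down, gripper open.
Joint ranges: [-3.03, 3.03], [-0.79, 2.21], [0.23, 2.52], [-1.04, 4.18], [0, 3.07], [-2.55, 2.55]. Speed limits (rad/s): [2.22, 2.22, 2.57, 3.14, 3.14, 3.14].

## Interface

Orientations are given as [roll, pitch, yaw] about the fixed x, y, z axes, in that order (R = Rz(yaw) Ry(pitch) Rx(roll)).
In Python, from station import ctrl gives the robot as it stands. The module is installed in compiled form; this text tells all that it offers.
- The arm moves only by the tool servo_tool, never from a script. Its argument "motion" is one flat list of numbers, 4 for each row, row after row: the shift along the tool's x, y, z in mm, then the turn about the tool's x in degrees. In form: [dx, dy, dz, roll, dx, dy, dz, roll, ...]. A call has 1 to 20 rows; each row is the pose to reach, as a shift and turn from the pose commanded when the call began, along the tool's axes at that moment; what a row does not reach only later rows make up. A row lasts 1/8 s, in which the tool goes at most 62.5 mm and 10.7 degrees, less where a joint would pass 70% of its speed; a pose out of reach is approached as far as the arm can. A call with a gripper value outside its range is refused whole. "gripper" is the opening, from 0 (shut) to 1 (fully open), set as the call begins (left out, the last holds). The fingers move at their own pace and stop on an object; "force" is the grip in N (left out, the last holds). Time passes only in rows, so rows that repeat a pose let the fingers close. It gives the time, the measured TCP pose, the force and the opening at its end, in the units of the state.
- ctrl.get_obs(): the state, without advancing time (a new reading comes with each control period).
- ctrl.camera(name): name is "scene" or "top" or "wrist"; returns a dict with "color" (384x512x3 uint8, red, green, blue), "z_map" (384x512 float32, m along the optical axis (not along the pixel's ray), 0 where there is no reading), "fx", "fy", "cx", "cy" (pixels), "rvec" (rotation vector, rad) and "tvec" (3), from world to camera coordinates, as OpenCV has them. Camera axes: x right, y down, z forward; pixel columns grow to the right and rows downward; lengths in m; the calibration is good to about 2 mm. A picture is of the moment at which its call begins.
- ctrl.hand_in(): hands the job in, once; it reports no verdict.
The state is a dict: "time_s": time; "qpos": joint angles; "joint_vel": joint speeds; "tau": joint torques, N m; "ee_pos": TCP position; "eef_rot": TCP orientation; "force": force on the tool from outside, world axes, zero at the start; "moment": the same for the moment, N m; "grip_width": finger opening in m.
Only numpy, scipy, OpenCV 4.12 (cv2) and the standard library are available. Lean on these libraries where they do the work, as an engineer would, in place of code of your own. Each camera call takes 0.05 s, during which the arm holds its last target.

## Working session

There is one attempt and no reset: what is moved stays moved. The work goes in short steps, Python scripts to look and compute and a tool call to move; the robot and the scene stay as the last step left them, time stands still between calls to the robot, and variables do not carry over. Pictures are saved under pics/ and viewed, and the job is handed in when it is done.

Besides the shell and the picture viewer there is one more tool, called after ">>>" as name(argument=value, ...) on one line, values as JSON. servo_tool: Moves the arm, as the interface text tells. Its arguments: {"type":"object","properties":{"motion":{"type":"array","items":{"type":"number"}},"gripper":{"type":"number"},"force":{"type":"number"}},"required":["motion"]}

```bash
mkdir -p pics
python3 - <<'E'
from station import ctrl
import cv2
o=ctrl.get_obs();print(o)
for n in ["scene","top","wrist"]:
    c=ctrl.camera(n);cv2.imwrite(f"pics/{n}0.png",c["color"][:,:,::-1])
    import numpy as np
    np.savez(f"{n}0.npz",**c);print(n,c["fx"],c["rvec"],c["tvec"])
E
```

```text
{'time_s': 0.0, 'qpos': array([-1.39656162e+00,  3.00477774e-01,  1.52157910e+00, -4.08347616e-05,
        1.32071158e+00, -6.65994637e-02]), 'joint_vel': array([ 0.00036864,  0.0004596 , -0.00033243, -0.00088239,  0.00045377,
       -0.00057973]), 'tau': array([ 1.67595554e-04, -5.31812382e+01, -3.52732265e+01,  7.07774330e-02,
        2.44353869e-02, -1.44768687e-04]), 'ee_pos': array([ 0.13112279, -0.53386699,  0.20488351]), 'eef_rot': array([3.1086193 , 1.56961986, 1.77866727]), 'force': array([ 0.31694548, -0.27031131,  0.36198959]), 'moment': array([-0.02386586, -0.02574892,  0.04162748]), 'grip_width': 0.09396709289952605}
scene 385.91822213856943 [ 1.45631065  2.18553272 -0.84504353] [ 0.20941137 -0.36495968  1.41157658]
top 470.9726578342391 [ 2.18631538 -2.1833315   0.06913782] [0.05146817 0.61927723 1.19588623]
wrist 336.60894808191574 [-2.30027222  1.80220089  0.24303651] [-0.54889149 -0.02689649  0.39170135]
```

View pics/scene0.png

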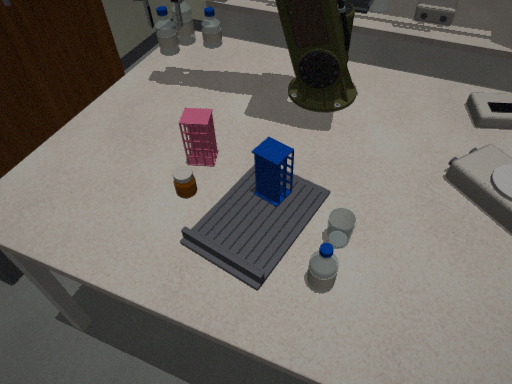

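View pics/top0.png

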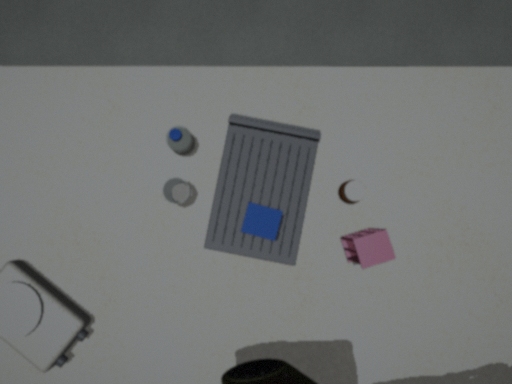

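View pics/wrist0.png

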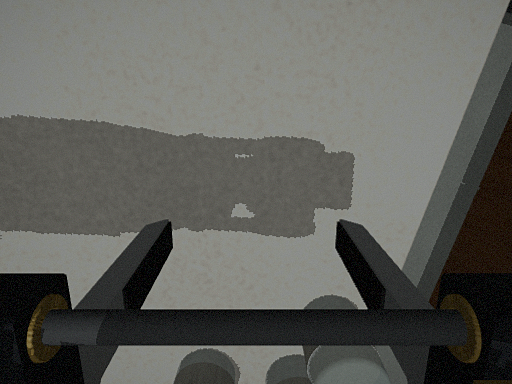

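The top view shows the board (corners about (230,115), (320,130), (296,264), (206,248)) with its stop at the far end. The blue rack stands at (262,221), with the bottle and beaker to the left and the jar and the pink look-alike to the right. Next I'll measure from the depth.

```bash
cat > h.py <<'E'
import numpy as np,cv2
def cloud(c):
    z=c["z_map"];v,u=np.mgrid[:z.shape[0],:z.shape[1]]
    P=np.stack([(u-c["cx"])/c["fx"]*z,(v-c["cy"])/c["fy"]*z,z],-1)
    R=cv2.Rodrigues(np.array(c["rvec"],float))[0]
    return (P-np.array(c["tvec"]).ravel())@R
def rect(p):
    (c,s,a)=cv2.minAreaRect((p[:,:2]*1000).astype(np.float32));return np.round(c,1),np.round(s,1),round(a,2)
E
python3 - <<'E'
from h import *
c=dict(np.load("top0.npz"));W=cloud(c);col=c["color"].astype(int)
ok=c["z_map"]>0
r,g,b=[col[:,:,i] for i in range(3)]
sub=np.zeros_like(ok);sub[100:275,150:400]=1
m=ok&sub&(b>r+60);lab=m&(W[:,:,2]>.165)
print("rack top",rect(W[lab]),np.median(W[lab][:,2]),W[lab][:,2].min(),lab.sum())
s=ok&sub&(W[:,:,2]>.034)&(W[:,:,2]<.05)&(abs(r-b)<30)
s[:, :200]=0;s[:,330:]=0;s[145:]=0
print("stop",rect(W[s]),np.median(W[s][:,2]))
s=ok&sub&(W[:,:,2]>.007)&(W[:,:,2]<.017);s[:,:202]=0;s[:,325:]=0
n,l,st,_=cv2.connectedComponentsWithStats(s.astype(np.uint8));k=1+st[1:,4].argmax()
print("board",rect(W[l==k]),np.median(W[l==k][:,2]))
for nm,(u0,v0,u1,v1) in dict(bottle=(155,115,202,160),beaker=(155,165,202,215),jar=(330,170,375,212),pink=(332,220,400,275)).items():
    q=W[v0:v1,u0:u1][(ok&(W[:,:,2]>.03))[v0:v1,u0:u1]];print(nm,rect(q),q[:,2].max())
for u,v in [(230,115),(320,130),(296,264),(206,248)]: print(W[v,u])
E
```

```text
rack top (array([535.3,  26.6]), array([77.8, 67. ]), 74.67) 0.1716516777117952 0.16572369258386072 1019
stop (array([773.6,  -8.4]), array([239.4,  18.2]), 79.36) 0.04159791359163569
board (array([604.4,  23.1]), array([242. , 330.9]), 78.88) 0.01180114066056007
bottle (array([737. , 228.9]), array([63.3, 62.7]), 3.65) 0.14616469390904152
beaker (array([609.3, 234.9]), array([66.1, 65.9]), 15.32) 0.09681929631894408
jar (array([ 608.8, -203.3]), array([55.7, 55.8]), 59.98) 0.08023277567085549
pink (array([ 472.2, -228.5]), array([70.6, 80.7]), 17.5) 0.16454914837498205
[0.81504968 0.10682648 0.00179113]
[ 0.77586851 -0.13215854 -0.00282163]
[ 4.23217960e-01 -6.64236333e-02 -1.78180910e-05]
[0.4645391  0.16726788 0.00689134]
```

```bash
cat >> h.py <<'E'
from scipy.spatial.transform import Rotation as Ro
def plan(o,target,yawdir):
    """target TCP xyz m (world); yawdir deg: direction for tool y (either sign) -> shift mm in tool axes, roll deg"""
    R=Ro.from_euler('xyz',o["eef_rot"]).as_matrix()
    d=R.T@(np.array(target)-o["ee_pos"])*1000
    y=np.degrees(np.arctan2(R[1,1],R[0,1]));
    # roll about tool x (down) by a: yaw changes by -a
    a=(y-yawdir+180)%360-180
    return np.round(d,1),round(a,1),round((a+360)%360-180,1)
E
python3 - <<'E'
from h import *
from station import ctrl
o=ctrl.get_obs()
R=Ro.from_euler('xyz',o["eef_rot"]).as_matrix();print(R.round(3))
u=np.array([np.cos(np.radians(-15.3)),np.sin(np.radians(-15.3)),0])
f=np.array([.5353,.0266,0])-.035*u
print(plan(o,f-.045*u+[0,0,.215],-15.3))
E
```

```text
[[-0.     0.971  0.238]
 [ 0.001  0.238 -0.971]
 [-1.     0.    -0.001]]
(array([  -9.5,  456.3, -486.9]), np.float64(29.1), np.float64(-150.9))
```

>>> servo_tool(motion=[-25,15,-16,1,-45,43,-46,3,-45,71,-76,5,-45,100,-107,6,-45,128,-137,8,-45,157,-167,10,-45,185,-198,12,-45,214,-228,14,-45,242,-259,15,-45,271,-289,17,-45,299,-319,19,-45,328,-350,21,-45,356,-380,23,-45,385,-411,25,-45,413,-441,26,-45,436,-466,28,-40,450,-480,29,-30,456,-487,29,-20,456,-487,29,-10,456,-487,29], gripper=0.53)

```text
time_s: 2.65
ee_pos: [0.4575, 0.047, 0.2146]
eef_rot: [-1.063, 1.57, -2.9]
force: [-0.6, 0.6, 0.4]
grip_width: 0.05
```

Run:
```python
from h import *
from station import ctrl
o=ctrl.get_obs()
print(o["qpos"].round(2),o["ee_pos"],o["grip_width"],o["force"])
u=np.array([np.cos(np.radians(-15.3)),np.sin(np.radians(-15.3)),0])
f=np.array([.5353,.0266,0])-.035*u
print(plan(o,f-.045*u+[0,0,.164],-15.3))
for n in ["scene","wrist"]:
    cv2.imwrite(f"pics/{n}1.png",ctrl.camera(n)["color"][:,:,::-1])
```

```text
[ 0.02  0.09  1.75 -0.    1.3   1.86] [0.45749936 0.04700337 0.21462762] 0.04999732180556601 [-0.62747097  0.55222787  0.39170362]
(array([50.6,  0.4, -0.9]), np.float64(0.1), np.float64(-179.9))
```

View pics/scene1.png

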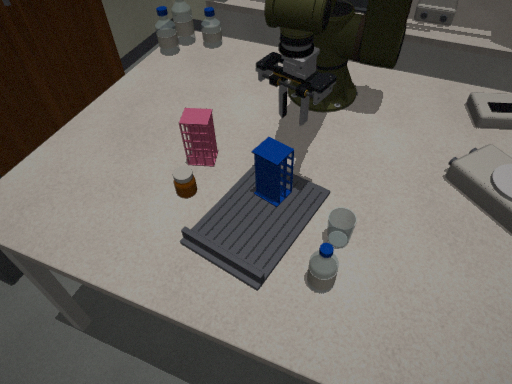

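View pics/wrist1.png

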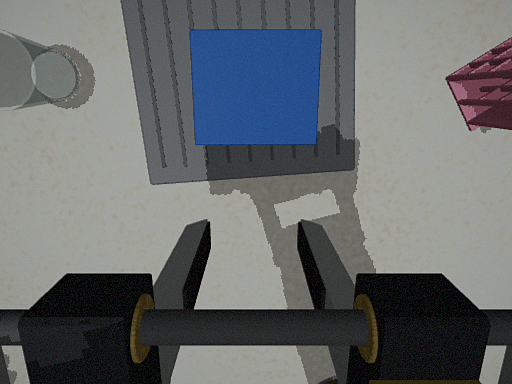

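The wrist view shows the rack top centred at (256,87), square to the gripper and in line with it. I'll lower to just under the top edge and push gently.

>>> servo_tool(motion=[20,0,-1,0,40,0,-1,0,51,0,-1,0,51,10,-1,0,51,20,-1,0,51,30,-1,0,51,35,-1,0,50,39,-1,0,49,43,-1,0,47,47,-1,0,46,51,-1,0,44,55,-1,0,43,59,-1,0,42,63,-1,0,41,67,-1,0])

```text
time_s: 4.62
ee_pos: [0.523, 0.0309, 0.1745]
eef_rot: [-2.804, 1.571, 1.643]
force: [0.5, -0.1, -0.2]
grip_width: 0.0501
```

Run:
```python
from h import *
from station import ctrl
o=ctrl.get_obs()
print(o["ee_pos"],o["force"])
cv2.imwrite("pics/s2.png",ctrl.camera("scene")["color"][100:300,150:400,::-1].repeat(3,0).repeat(3,1)[:600,:750])
```

```text
[0.52303986 0.03090533 0.17450479] [ 0.50801391 -0.0605492  -0.20561161]
```

View pics/s2.png

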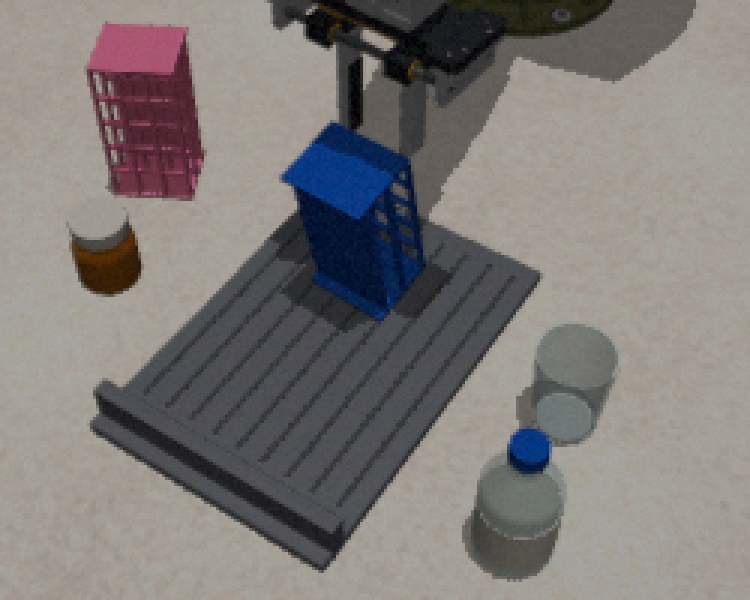

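The rack is tilting about its feet edge as planned, so I keep pushing.

>>> servo_tool(motion=[-1,4,0,0,-2,8,0,0,-3,12,0,0,-3,16,0,0,-4,20,0,0,-4,24,0,0,-4,28,0,0,-5,32,0,0,-5,36,0,0,-5,40,0,0,-5,44,0,0,-5,46,0,0,-5,46,0,0,-5,46,0,0])

```text
time_s: 6.42
ee_pos: [0.5671, 0.0189, 0.1794]
eef_rot: [-2.102, 1.571, 2.345]
force: [-0.6, 0.6, 0.4]
grip_width: 0.0499
```

Run:
```python
from h import *
from station import ctrl
o=ctrl.get_obs()
print(o["ee_pos"],o["force"])
cv2.imwrite("pics/s3.png",ctrl.camera("scene")["color"][100:300,150:400,::-1].repeat(3,0).repeat(3,1)[:600,:750])
```

```text
[0.56711201 0.01893415 0.17943933] [-0.60873235  0.61319007  0.41073607]
```

View pics/s3.png

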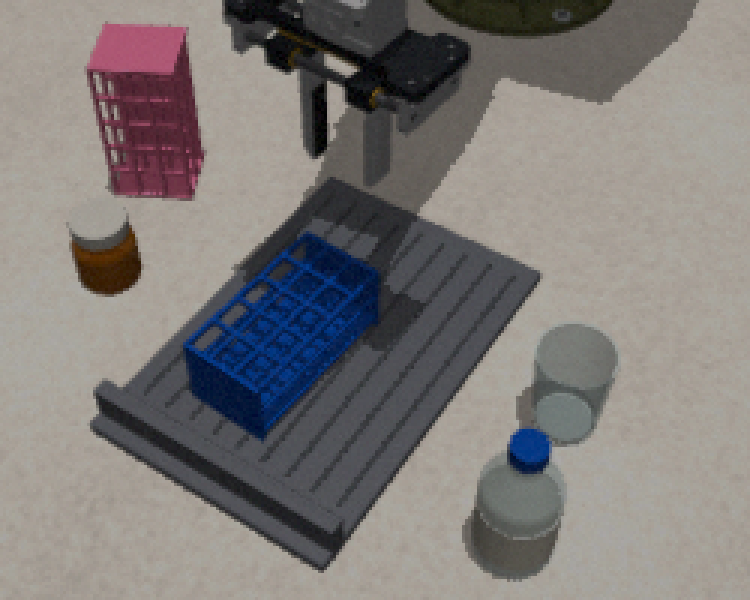

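The rack is on its feet with its holes up, askew and short of the stop. I'll back off and measure.

>>> servo_tool(motion=[0,-20,0,0,0,-50,0,0,0,-80,0,0,0,-100,0,0,0,-100,0,0])

```text
time_s: 7.1
ee_pos: [0.4702, 0.0454, 0.1799]
eef_rot: [1.898, 1.57, 0.063]
force: [-0.9, 0.1, -0.8]
grip_width: 0.0501
```

```bash
cat > m.py <<'E'
from h import *
from station import ctrl
import sys
o=ctrl.get_obs();print("tcp",o["ee_pos"],o["force"].round(1),o["time_s"])
c=ctrl.camera("top");W=cloud(c);col=c["color"].astype(int);cv2.imwrite(f"pics/{sys.argv[1]}.png",c["color"][100:275,150:400,::-1].repeat(3,0).repeat(3,1))
ok=c["z_map"]>0;r,g,b=[col[:,:,i] for i in range(3)]
box=np.zeros_like(ok);box[100:275,203:335]=1
m=ok&box&(b>r+40)
t=m&(W[:,:,2]>.076)&(W[:,:,2]<.088)
q=W[t];print("rack top",rect(q),np.median(q[:,2]),len(q))
s=ok&box&(W[:,:,2]>.034)&(W[:,:,2]<.05)&(abs(r-b)<30)&~cv2.dilate(m.astype(np.uint8),np.ones((3,3))).astype(bool)
s[145:]=0
print("stop",rect(W[s]))
a=np.radians(-10.8);d=np.array([np.cos(a),np.sin(a)]);n=np.array([-d[1],d[0]]);f=np.array([.7658,-.0069])
cc=cv2.boxPoints(cv2.minAreaRect((q[:,:2]*1000).astype(np.float32)))/1000
print("corners rel stopface along/lat mm",((cc-f)@np.stack([d,n],1)*1000).round(1).tolist())
p=(q[:,:2]-f)@np.stack([d,n],1)*1000
print("ext",np.percentile(p,[0,1,99,100],axis=0).round(1).tolist())
for nm,(u0,v0,u1,v1) in dict(bottle=(155,115,202,160),beaker=(155,165,202,215),jar=(330,170,375,212)).items():
    z=W[v0:v1,u0:u1][(ok&(W[:,:,2]>.03))[v0:v1,u0:u1]];print(nm,rect(z)[0])
E
python3 m.py t4
```

```text
tcp [0.47022736 0.04538024 0.17989217] [-0.9  0.1 -0.8] 7.1
rack top (array([647. ,  -3.6]), array([ 80.1, 160.5]), 75.02) 0.08163783281468343 726
stop (array([773.7,  -8.4]), array([239.2,  17.6]), 78.86)
corners rel stopface along/lat mm [[-200.3, -53.1], [-40.2, -64.8], [-34.4, 15.1], [-194.4, 26.8]]
ext [[-199.5, -64.1], [-197.8, -62.1], [-37.6, 24.1], [-35.8, 25.6]]
bottle [737.  228.6]
beaker [608.6 234.7]
jar [ 609.3 -202.9]
```

View pics/t4.png

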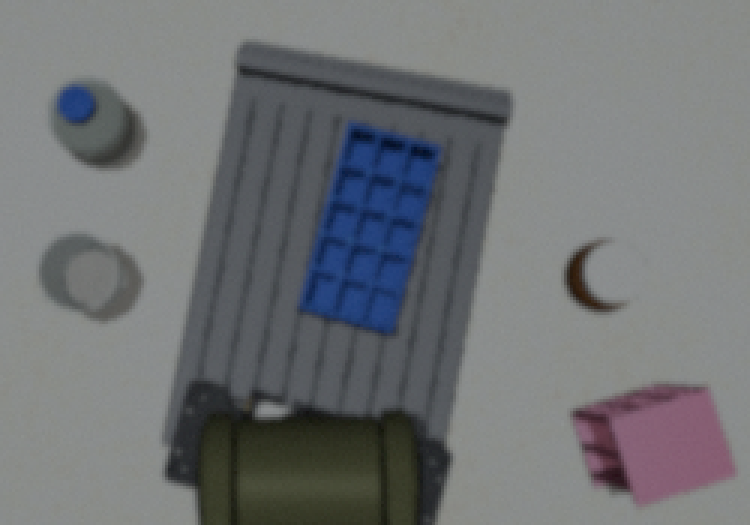

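Run:
```python
from h import *
from station import ctrl
o=ctrl.get_obs()
a=np.radians(-10.9);d=np.array([np.cos(a),np.sin(a),0]);n=np.array([-d[1],d[0],0]);f=np.array([.7658,-.0069,0])
print(plan(o,f-.240*d-.018*n+[0,0,.04],-10.9),(f-.24*d-.018*n))
```

```text
(array([139.9,  60.1,   8.9]), np.float64(-4.3), np.float64(175.7)) [0.52672619 0.02080765 0.        ]
```

>>> servo_tool(motion=[0,15,4,-2,0,30,9,-4.3,30,45,9,-4.3,60,60,9,-4.3,90,60,9,-4.3,120,60,9,-4.3,140,60,9,-4.3,140,60,9,-4.3])

```text
time_s: 8.15
ee_pos: [0.526, 0.0205, 0.0381]
eef_rot: [-1.411, 1.568, 3.111]
force: [-0.1, 0.5, 0.6]
grip_width: 0.0498
```

>>> servo_tool(motion=[0,10,0,0,0,18,0,0,0,23,0,0,0,28,0,0,0,33,0,0,0,38,0,0,0,43,0,0,0,48,0,0,0,52,0,0,0,52,0,0])

```text
time_s: 9.4
ee_pos: [0.5776, 0.0108, 0.0394]
eef_rot: [1.789, 1.57, 0.028]
force: [0.1, -0.1, -0.5]
grip_width: 0.0499
```

```bash
python3 m.py t5
```

```text
tcp [0.57758155 0.01083294 0.0393797 ] [ 0.1 -0.1 -0.5] 9.4
rack top (array([687.2,  -7.2]), array([ 80. , 117.7]), 78.2) 0.08162015180113247 502
stop (array([773.8,  -8.4]), array([239.4,  17.7]), 79.18)
corners rel stopface along/lat mm [[-136.7, -54.0], [-19.0, -56.0], [-17.6, 23.9], [-135.3, 26.0]]
ext [[-135.3, -55.6], [-132.5, -54.9], [-18.7, 25.0], [-17.8, 25.6]]
bottle [736.9 228.6]
beaker [608.9 234.9]
jar [ 609.4 -203.2]
```

View pics/t5.png

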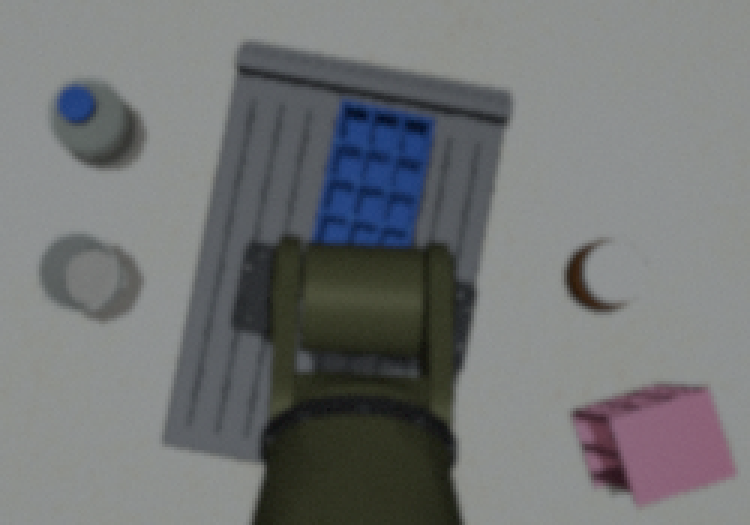

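The rack is now nearly square to the stop (1° off), with about 18 mm left. Pushing on.

>>> servo_tool(motion=[0,4,0,0,0,8,0,0,0,11,0,0,0,14,0,0,0,16,0,0,0,17,0,0,0,17,0,0])

```text
time_s: 10.32
ee_pos: [0.5941, 0.0076, 0.0395]
eef_rot: [1.778, 1.57, 0.016]
force: [-0.0, -0.0, -0.4]
grip_width: 0.05
```

>>> servo_tool(motion=[0,1,0,0,0,2,0,0,0,2,0,0])

```text
time_s: 10.7
ee_pos: [0.5961, 0.0072, 0.0395]
eef_rot: [1.825, 1.571, 0.064]
force: [-0.9, 0.0, 0.0]
grip_width: 0.0498
```

```bash
python3 m.py t6
```

```text
tcp [0.59606283 0.0072469  0.03948433] [-0.9  0.   0. ] 10.7
rack top (array([708.1,  -9.6]), array([ 80. , 112.1]), 79.31) 0.0815488717628906 475
stop (array([773.8,  -8.7]), array([240.1,  17.7]), 79.06)
corners rel stopface along/lat mm [[-112.2, -53.6], [-0.1, -53.4], [-0.2, 26.6], [-112.3, 26.4]]
ext [[-112.3, -53.5], [-107.5, -53.1], [-1.1, 26.3], [-0.1, 26.5]]
bottle [736.8 228.9]
beaker [608.8 235.1]
jar [ 609.3 -203. ]
```

>>> servo_tool(motion=[0,1,0,0,0,2,0,0,0,2,0,0])

```text
time_s: 11.12
ee_pos: [0.5967, 0.0071, 0.0395]
eef_rot: [-1.481, 1.568, 3.041]
force: [-12.0, 1.5, 8.9]
grip_width: 0.0498
```

>>> servo_tool(motion=[0,1,0,0,0,1,0,0])

```text
time_s: 11.38
ee_pos: [0.5967, 0.0072, 0.0395]
eef_rot: [-1.486, 1.565, 3.036]
force: [-21.9, 2.6, 13.9]
grip_width: 0.0494
```

The force rises to 22 N with no further travel, so the rack is against the stop. I'll back off and check.

>>> servo_tool(motion=[0,-3,0,0,0,-10,0,0,0,-30,0,0,0,-60,0,0,-50,-90,0,0,-100,-130,0,0,-150,-150,0,0,-150,-150,0,0])

```text
time_s: 12.38
ee_pos: [0.4522, 0.0353, 0.1931]
eef_rot: [1.759, 1.563, -0.002]
force: [0.6, -0.3, -1.0]
grip_width: 0.0498
```

```bash
python3 m.py t7
python3 - <<'E'
from station import ctrl
import cv2
cv2.imwrite("pics/s7.png",ctrl.camera("scene")["color"][100:300,150:400,::-1].repeat(3,0).repeat(3,1)[:600,:750])
E
```

```text
tcp [0.45215208 0.03533723 0.19306671] [ 0.6 -0.3 -1. ] 12.375
rack top (array([685. ,  -5.1]), array([ 79.9, 160.4]), 79.04) 0.08144547800924472 735
stop (array([773.6,  -8.7]), array([239.1,  18. ]), 78.95)
corners rel stopface along/lat mm [[-160.0, -53.1], [0.4, -53.6], [0.7, 26.4], [-159.8, 26.8]]
ext [[-159.8, -53.4], [-159.4, -53.0], [-0.7, 26.4], [0.5, 26.8]]
bottle [736.8 229.1]
beaker [608.9 234.7]
jar [ 609.1 -202.9]
```

View pics/s7.png

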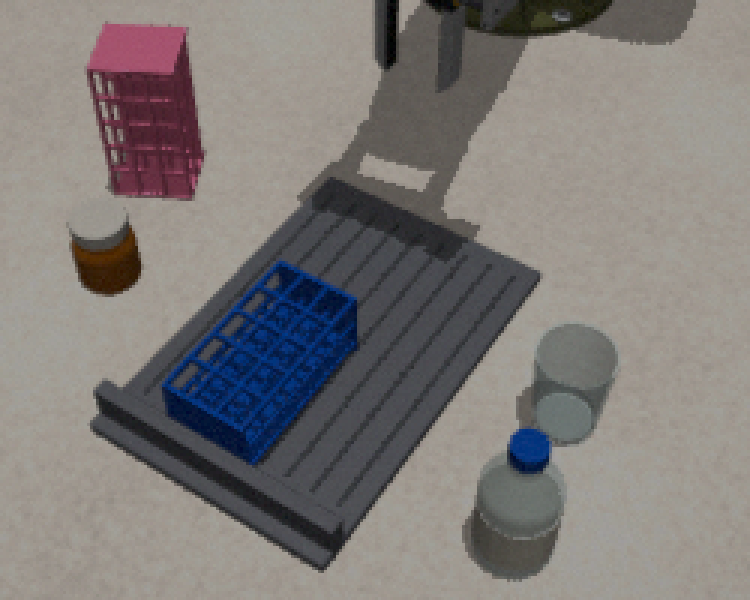

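View pics/t7.png

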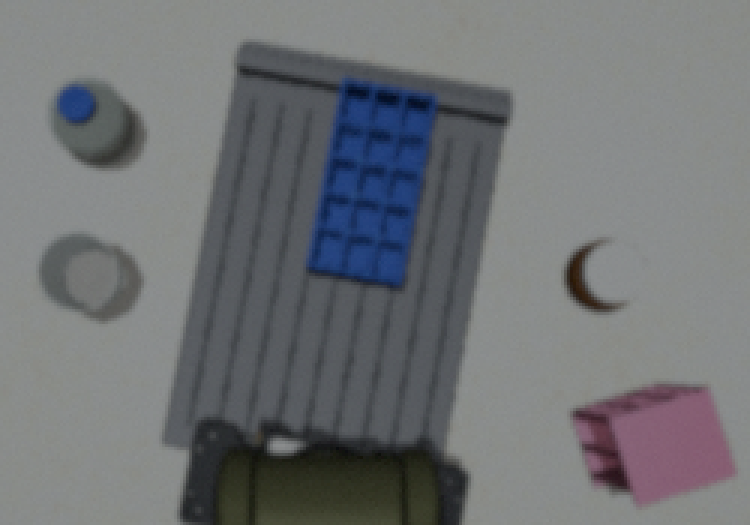

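The rack's leading end lies flush on the stop, from about (340,80) to (437,98) in the last top crop. It is square to the stop within about 0.1°, and the glassware has not moved. Handing in.

```bash
python3 -c "
from station import ctrl
print(ctrl.hand_in())"
```

```text
the job is handed in; nothing more can be done
None
```

I tipped the rack onto its feet with a slow two-finger push high on its holed side. I then pushed its trailing end with both fingers, which squared it up and brought it against the stop, where the force rose to about 22 N with no further travel. Then I backed the arm clear and handed the job in; the hand-in gives no verdict.

The last camera check, taken just before handing in, showed:
- **Rack:** its holes face up. The top is 81.4 mm above the bench (82 mm expected).
- **Leading end:** it is within about 1 mm of the stop, by a calibration good to about 2 mm. The rack is square to the stop within about 0.1° and sits about 13 mm off the board's middle line.
- **Bottle, beaker and jar:** they are within 0.5 mm of where they started.
- **Arm:** the gripper was clear of everything, at about 12.4 s on the clock.

No check failed or disagreed.

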